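Level the sweet-stall scale with the right weight

ROBOT

A 6-joint arm with a two-finger parallel gripper is mounted at the origin on the work surface. World frame = base frame: x ahead of the robot, y to its left, z up, the work surface at z = 0. Lengths are in m, angles in rad, forces in N, time in s.
With the tool pointing down it reaches from about 0.375 to 0.975 m from the base axis. Payload 3.8 kg.
Tool frame: the origin (TCP) lies where the fingers leave the gripper's body, on its centre line; the fingertips stand 73 mm ahead of it and the grasp point (between the pads) lies 54 mm ahead of it; z points along the fingers, y is the line along which they close (so a half turn about z gives the same grasp; the last joint's range is limited). The gripper opens to 85 mm and grips with 20 to 120 N. Pads are 22 mm wide; open, the fingers measure 114 mm over their backs; the gripper's body (76 mm by 85 mm) begins 54 mm behind the grasp point. The pads swing forward as they close: fully open they stand 13 mm farther back than shut.
Start: joints at [1.257, 0.264, 1.604, -0, 1.274, -0.037], TCP at [0.184, 0.649, 0.304] pointing down, gripper open.
Joint ranges: [-2.63, 2.63], [-0.94, 2.18], [0.31, 2.57], [-1.31, 4.45], [0, 2.66], [-2.55, 2.55]. Speed limits (rad/s): [2.57, 2.57, 3.14, 3.14, 3.14, 3.14].

INTERFACE

Orientations are given as a rotation vector (axis times angle).
In Python, from workcell import read_state, viewer, bot gives the robot as it stands.
- The arm moves only by the tool jog_arm, never from a script. Its argument "increments" is a list that holds one entry, the list of rows, each a list of 7 numbers: the shift along the tool's x, y, z in units of 30 mm (1.0 is 30 mm), then the turn, a rotation vector about the tool's x, y, z in units of 6 degrees (1.0 is 6 degrees), then the opening, from -1 (shut) to 1 (fully open). A call has exactly 5 rows; each row shifts and turns the commanded pose from where the row before left it, along the tool's axes as they then stand; what a row does not reach is not made up. A row lasts 1/12 s, in which the tool goes at most 41.7 mm and 7.16 degrees, less where a joint would pass 70% of its speed; a pose out of reach is approached as far as the arm can. A call is refused whole if a number of a shift passes 1 or a number of a turn 1, either way. A call with a gripper value outside its range is refused whole. The fingers move at their own pace and stop on an object; "force" is the grip in N (left out, the last holds). Time passes only in rows, so rows that do not move let the fingers close, or fill a call up. It gives the time, the measured TCP pose, the force, the opening and the grip force at its end, in the units of the state.
- read_state(): the state, without advancing time (a new reading comes with each control period).
- viewer.read_camera(name): name is "scene" or "top" or "wrist"; returns (picture, depth): 480x640x3 uint8, blue, green, red; 480x640 float32, m along the optical axis (not along the pixel's ray), 0 where there is no reading.
- viewer.camera_params(name): a dict with "fx", "fy", "cx", "cy" (pixels), "k1" (the pictures are not rectified: a ray, as slopes to the right and down, at radius r is drawn at 1 + k1 r^2 times it, then the intrinsics apply), "R" (3x3) and "t" (3): a world point X has camera coordinates R X + t; the wrist camera has in their place "hand_eye" (4x4, takes a point from camera to tool coordinates, whose origin is the TCP and whose axes are the flange's). Camera axes: x right, y down, z forward; pixel columns grow to the right and rows downward; lengths in m; the calibration is good to about 2 mm. A picture is of the moment at which its call begins: read the wrist's pose just before it. camera_params takes no time and is no camera call.
- bot.finish_job(): hands the job in; it is judged then, once.
The state is a dict: "time": time; "q": joint angles; "joint_vel": joint speeds; "joint_torque": joint torques, N m; "tool_pos": TCP position; "tcp_rot": TCP orientation; "wrist_force": force on the tool from outside, world axes, zero at the start; "torque": the same for the moment, N m; "width": opening from 0.0 (shut) to 1.0 (fully open); "grip_force": force on a finger pad.
Only numpy, scipy, OpenCV 4.12 (cv2) and the standard library are available. Lean on these libraries where they do the work, as an engineer would, in place of code of your own. Each camera call takes 0.05 s, during which the arm holds its last target. There are 200 camera calls.

TASK

Two parcels of sweets on the counter scale do not weigh the same. Lift the red cover off the sloping weight case and lay it flat, open side down, on the sheet of newspaper; then stand, upright and gently, the one brass weight that makes up the difference on the bare front of the lighter parcel's pan, so that the scale comes level. Only that one weight may end up on the scale.

Things in the scene. Friction and masses are not known exactly. Their poses are not given: they have to be found in the camera images.
- pan_left (a joint): Height of the scale's left (+y) pan from level, m: 0 level, + up, stops at -0.009 and +0.009. The right pan moves equally the opposite way; pans stay horizontal. At the start it rests, the heavier parcel's pan on its lower stop. What is missing is 250 g or 500 g; the height does not tell which, but pressing the raised pan down to level and holding still there takes that weight (2.5 or 4.9 N).
- scale: The green scale: fixed; origin on the counter under its middle; x to the rear, y left, z up. Pan middles 120 mm to +y and -y; 36 mm column, pointer plate (70 mm wide, 150 high) between. Springs (60 N/m in all, no force at level) and a damper (40 N s/m) steady the pans. A parcel 80 by 95 mm, 45 mm tall stands on each pan's rear half; a third, not needed, waits on a wooden rest behind (170 mm to +x).
- pan_left_spot (a point): Centre of the bare front part of the left (+y) pan, on the metal; axes as the scale's. The pan is a steel tray 190 mm (x) by 110 mm (y), its metal 90 mm above the counter when level, its rim 4 mm higher. This point lies 50 mm to -x of the pan's middle; the parcel's front face is about 55 mm to +x of it.
- pan_right_spot (a point): The same point of the like right (-y) pan.
- case_face (a point): Centre of the sloping face of the fixed wooden weight case (80 mm along the slope, 140 mm along y), 62 mm above the counter. Axes: the level base's; the face rises to +x at 30 degrees, normal (-0.5, 0, 0.866). Wells 14 mm deep, 37.5 mm wide, 36 mm to +y and -y of this point, hold the weights; which is where varies. A flange 100 by 160 mm runs round the block 14 mm below the face.
- cover_handle (a point): Centre of the wooden handle bar (14 mm along x, 56 along y, 32 tall along z) of the loose red cover: a box open below, 92 (x) by 152 (y) by 68 mm tall, walls 4 mm, 0.2 to 0.33 kg. The point is 84 mm above its lower rim, 16 above its top. On the case its z is the face's normal; its skirt rests on the flange, 2 mm play round the block. It comes off along its z.
- small_weight_mid (a point): Centre of the small brass weight, a cylinder 36 mm in diameter, 30 mm tall, 250 g; z is its axis. In its well it stands about along the face's normal (it may lean up to 8 degrees more downhill), projecting 16 mm from the face.
- large_weight_mid (a point): Centre of the large brass weight, a cylinder 36 mm in diameter, 58 mm tall, 500 g; z is its axis. In its well it stands about along the face's normal (it may lean up to 8 degrees more downhill), projecting 44 mm from the face.
- sheet_mid (a point): Centre of the top of a fixed sheet of newspaper on the counter, 160 mm (x) by 220 mm (y), 3 mm thick; z up. The place for the cover.
Things that resemble listed ones, but are neither listed nor needed, are in the scene too. What is shaped like the part that bears cover_handle but purple or turquoise is not meant.

How it is judged:
By the outcome, as a careful person would: the job done as asked, in the order asked, and still so for the second after the job is handed in, with the robot touching nothing.
It also fails if it takes over 69 s, if anything falls off the work surface, if the arm or the gripper's body presses on something with over 40 N, if the wrist force passes 120 N, or if a joint passes its speed limit or range.

## Working session

There is one attempt and no reset: what is moved stays moved. The work goes in short steps, Python scripts to look and compute and a tool call to move; the robot and the scene stay as the last step left them, time stands still between calls to the robot, and variables do not carry over. Pictures are saved under pics/ and viewed, at most 10 in all, crops included, and the job is handed in when it is done.

Besides the shell and the picture viewer there is one more tool, called as name([rows], argument=value, ...), one row to a line, values as JSON. jog_arm: Moves the arm, as the interface text tells. Its arguments: {"type":"object","properties":{"increments":{"type":"array","items":{"type":"array","items":{"type":"array","items":{"type":"number"}}}},"force":{"type":"number"}},"required":["increments"]}

```bash
mkdir -p pics; ls
cat > h.py <<'E'
import numpy as np, cv2
from scipy.spatial.transform import Rotation as Ro
from workcell import read_state, viewer, bot
def snap(n):
    s=read_state(); im,d=viewer.read_camera(n); p=viewer.camera_params(n)
    np.savez(f'{n}.npz',im=im,d=d,pos=s['tool_pos'],rot=s['tcp_rot'])
    return im,d
def world(n,uv=None):
    f=np.load(f'{n}.npz'); p=viewer.camera_params(n); d=f['d']
    v,u=np.mgrid[0:480,0:640]
    a=(u-p['cx'])/p['fx']; b=(v-p['cy'])/p['fy']
    x,y=a.copy(),b.copy()
    for _ in range(8):
        k=1+p['k1']*(x*x+y*y); x,y=a/k,b/k
    P=np.stack([x*d,y*d,d],-1)
    if 'R' in p: W=(P-np.array(p['t']))@np.array(p['R'])
    else:
        H=np.array(p['hand_eye']); T=P@H[:3,:3].T+H[:3,3]
        W=T@Ro.from_rotvec(f['rot']).as_matrix().T+f['pos']
    W[d==0]=np.nan
    return (W,f['im'])
E
python3 - <<'E'
from h import *
s=read_state(); print(s)
for n in('scene','top'):
    im,d=snap(n); cv2.imwrite(f'pics/{n}0.png',im)
    p=viewer.camera_params(n); print(n,{k:np.round(v,3).tolist() for k,v in p.items()})
print(np.round(viewer.camera_params('wrist')['hand_eye'],3))
E
```

```text
pics
{'time': 0.0, 'q': array([ 1.25714064e+00,  2.64755373e-01,  1.60537615e+00, -4.47219587e-05,
        1.27372053e+00, -3.69078117e-02]), 'joint_vel': array([-0.00015735, -0.00062273,  0.00067076,  0.00093896,  0.00155789,
        0.00057147]), 'joint_torque': array([-6.09561835e-05, -5.15122175e+01, -3.67314541e+01,  2.19532365e-05,
        1.29053771e-02,  2.31479198e-06]), 'tool_pos': array([0.18426981, 0.64876248, 0.3025592 ]), 'tcp_rot': array([-0.43325935, -3.11121639,  0.003506  ]), 'wrist_force': array([-0.54855941, -0.23676196, -0.15818206]), 'torque': array([ 0.05976904, -0.05182246, -0.03152587]), 'grip_force': 0.0, 'width': 1.0012113676927206}
scene {'fx': 609.827, 'fy': 609.827, 'cx': 317.166, 'cy': 234.755, 'k1': -0.082, 'R': [[0.224, 0.975, -0.001], [0.838, -0.193, -0.51], [-0.498, 0.113, -0.86]], 't': [-0.111, -0.283, 1.511]}
top {'fx': 593.014, 'fy': 593.014, 'cx': 326.559, 'cy': 232.018, 'k1': -0.074, 'R': [[-0.007, -1.0, -0.001], [-0.998, 0.007, -0.064], [0.064, 0.0, -0.998]], 't': [0.031, 0.401, 1.422]}
[[-0.001 -0.948 -0.32   0.082]
 [ 1.    -0.001  0.     0.001]
 [-0.001 -0.32   0.948 -0.069]
 [ 0.     0.     0.     1.   ]]
```

View pics/scene0.png

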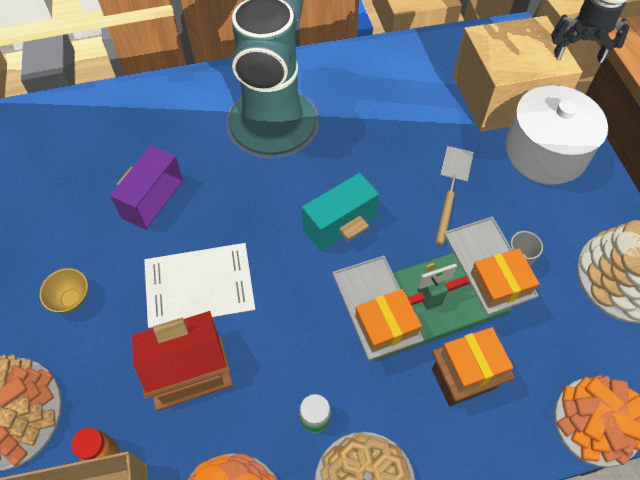

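View pics/top0.png

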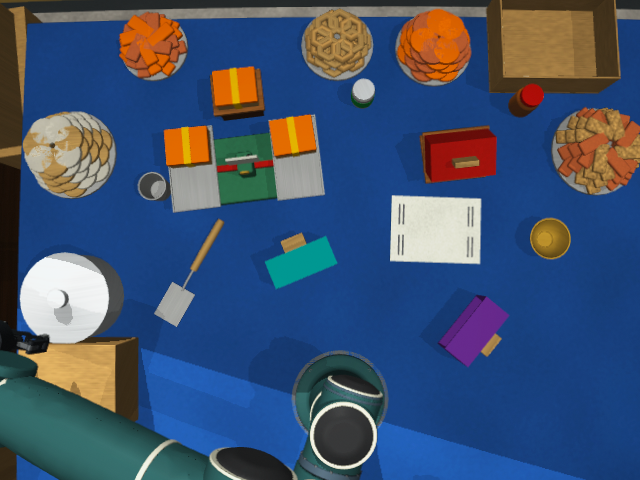

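The red cover is on the case at scene (180,350) and top (460,155). The purple box at scene (147,187) and top (473,330), and the turquoise one at scene (340,210) and top (300,262), are ruled out by colour. The newspaper is at top (436,230). The scale is at top (245,165), and its image-left pan is +y.

```bash
cat > m.py <<'E'
from h import *
np.set_printoptions(precision=4,suppress=True)
def fit(P):
    # robust plane
    P=P[np.isfinite(P).all(1)]
    for _ in range(6):
        c=P.mean(0); n=np.linalg.svd(P-c,full_matrices=False)[2][2]; n*=np.sign(n[2]); r=(P-c)@n; P=P[abs(r)<max(2*r.std(),.0015)]
    return c,n,len(P),r.std()
for n in('top','scene'):
    W,im=world(n); hsv=cv2.cvtColor(im,cv2.COLOR_BGR2HSV); h,s,v=cv2.split(hsv)
    red=((h<6)|(h>174))&(s>150)&(v>60)
    lab,k=0,0
    nn,lab,st,_=cv2.connectedComponentsWithStats(red.astype(np.uint8))
    i=lab[150,440] if n=='top' else lab[355,180]
    m=lab==i; P=W[m]; print(n,'red',st[i]); Pz=P[np.isfinite(P).all(1)]
    c,nv,k,s_=fit(Pz); print(' plane',c,nv,k,s_)
    # paper
    pm=(s<40)&(v>170)&(W[...,2]<.02)
    nn,lab,st,_=cv2.connectedComponentsWithStats(pm.astype(np.uint8))
    i=lab[230,436] if n=='top' else lab[280,200]
    Q=W[lab==i]; Q=Q[np.isfinite(Q).all(1)]; r=cv2.minAreaRect((Q[:,:2]*1000).astype(np.float32)); print(' sheet',r,np.median(Q[:,2]))
    for uv in ([(464,158),(464,163),(190,190),(300,185),(187,140),(293,130),(265,195),(175,205),(320,190)] if n=='top' else [(172,328),(480,240),(365,280)]):
        print(uv,np.nanmedian(W[uv[1]-1:uv[1]+2,uv[0]-1:uv[0]+2].reshape(-1,3),0))
im=np.load('top.npz')['im']; a=cv2.resize(im[115:195,410:510],(800,640))[:600]
b=cv2.resize(im[105:220,155:335],(800,511))
cv2.imwrite('pics/casecrop.png',cv2.resize(a,None,fx=.75,fy=.75)); cv2.imwrite('pics/scalecrop.png',b)
E
python3 m.py
```

```text
top red [ 425  129   71   54 3004]
 plane [ 0.5617 -0.2843  0.1079] [-0.4931 -0.0574  0.8681] 2101 0.002481017398987329
 sheet ((407.3623046875, -238.68894958496094), (221.21533203125, 161.234375), 87.67278289794922) 0.001968788526675175
(464, 158) [ 0.5605 -0.285   0.1196]
(464, 163) [ 0.5465 -0.2807  0.135 ]
(190, 190) [0.4948 0.3414 0.0972]
(300, 185) [0.5065 0.0887 0.0805]
(187, 140) [0.6008 0.3385 0.144 ]
(293, 130) [0.6257 0.1022 0.1251]
(265, 195) [0.4907 0.1755 0.027 ]
(175, 205) [0.4604 0.3756 0.0976]
(320, 190) [0.4944 0.0425 0.0802]
scene red [ 132  311   94   82 4534]
 plane [ 0.5947 -0.2808  0.1072] [0.1475 0.0312 0.9886] 4475 0.015591196063235118
 sheet ((407.09576416015625, -237.45216369628906), (221.4101104736328, 164.82781982421875), 87.72882843017578) 0.004057967604042262
(172, 328) [ 0.5536 -0.281   0.1345]
(480, 240) [0.4891 0.3375 0.0993]
(365, 280) [0.514  0.0924 0.0812]
```

View pics/casecrop.png

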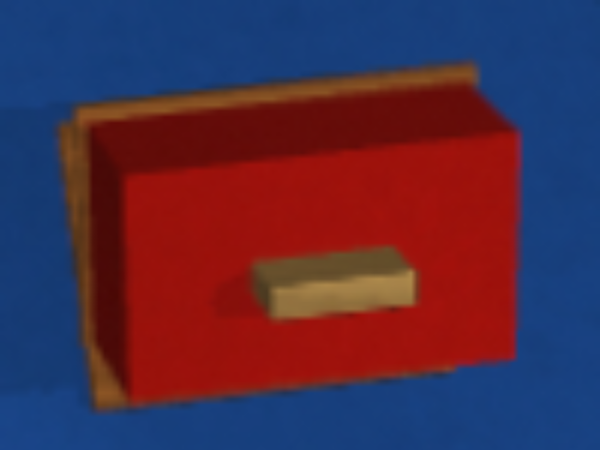

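View pics/scalecrop.png

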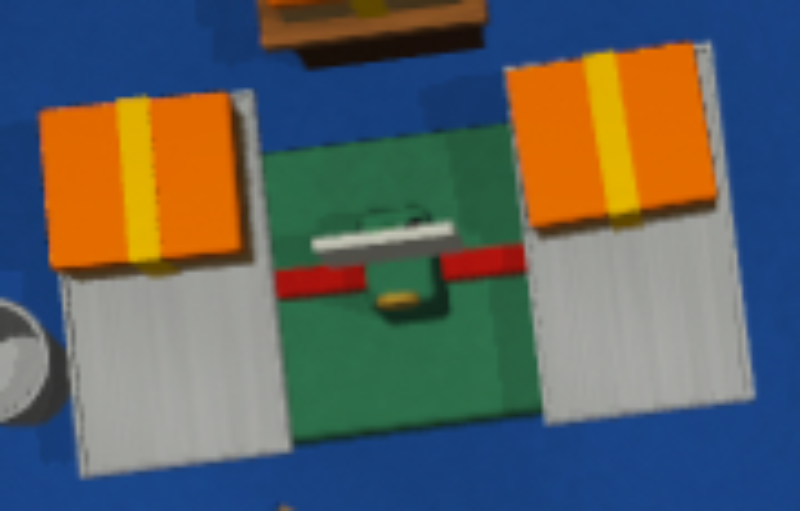

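The crops confirm the red cover: it sits on the wooden flange, with its bar's end face at casecrop (343,293), which is top (467,164). The left pan rides high (z≈0.098 vs 0.081), so the left parcel is lighter. Next I work out poses and the first moves, pressing the left pan on the way.

```bash
cat >> h.py <<'E'
np.set_printoptions(precision=4,suppress=True)
def ray(n,u,v,f=None):
    p=viewer.camera_params(n); a,b=(u-p['cx'])/p['fx'],(v-p['cy'])/p['fy']; x,y=a,b
    for _ in range(8):
        k=1+p['k1']*(x*x+y*y); x,y=a/k,b/k
    d=np.array([x,y,1.])
    if 'R' in p: R=np.array(p['R']); return -R.T@np.array(p['t']),R.T@d
    f=f or np.load('wrist.npz'); H=np.array(p['hand_eye']); R=Ro.from_rotvec(f['rot']).as_matrix()
    return R@H[:3,3]+f['pos'],R@(H[:3,:3]@d)
def hit(n,u,v,c,nv=(0,0,1)):
    o,d=ray(n,u,v); nv=np.array(nv); return o+d*((np.array(c)-o)@nv)/(d@nv)
def tool(yaw,tilt=0):
    "tool y along case x dir (yaw deg) raised by tilt deg, z = -normal"
    R=Ro.from_euler('ZY',[yaw,-tilt],degrees=True).as_matrix(); return np.stack([R[:,1],R[:,0],-R[:,2]],1)
def plan(Rt,pt,N,start=None,q=2):
    "N equal rows from start (default measured) to TCP pose; prints row; returns reached pose"
    if start is None: s=read_state(); start=(Ro.from_rotvec(s['tcp_rot']).as_matrix(),s['tool_pos'])
    R0,p0=start; w=Ro.from_matrix(R0.T@Rt).as_rotvec()/N
    E=Ro.from_rotvec(w).as_matrix(); S=sum(np.linalg.matrix_power(E,k) for k in range(N))
    d=np.linalg.solve(R0@S,np.array(pt)-p0)
    row=np.round(np.r_[d/.03,np.degrees(w)/6],q); print(N,'x',row.tolist(), 'mm/row',np.linalg.norm(d)*1e3)
    E=Ro.from_rotvec(np.radians(row[3:]*6)).as_matrix();R,p=R0,np.array(p0)
    for _ in range(N): p=p+R@(row[:3]*.03); R=R@E
    return R,p
E
python3 - <<'E'
from h import *
n=Ro.from_euler('ZY',[6.6,-30],degrees=True).as_matrix()[:,2]; c=np.array([.5617,-.2843,.1079])
print('n',n)
h=hit('top',467.2,163.8,c+.032*n,n); print('handle top',h,'mid',h-.016*n)
for z,pts in((.102,[(173,211.9),(220.7,206.7),(211.7,124.8)]),(.084,[(277.6,200.4),(324.9,194.6),(315.2,114)])):
    P=np.array([hit('top',u,v,(0,0,z)) for u,v in pts]); print(P[:,:2]); e=P[0]-P[1]; print(np.linalg.norm(e),'yaw',np.degrees(np.arctan2(-e[0],e[1])),'len',np.linalg.norm(P[2]-P[1]), 'yaw',np.degrees(np.arctan2(*(P[2]-P[1])[1::-1])))
    y=np.radians(6.6); print('spot',(P[0]+P[1])/2+.045*np.array([np.cos(y),np.sin(y),0]))
# cover top corners (full px): crop 6x
for u,v in[(125,173),(518,131),(516,360),(131,402)]: print(hit('top',410+u/6,115+v/6,c,n))
E
```

```text
n [-0.4967 -0.0575  0.866 ]
handle top [ 0.5444 -0.2884  0.1347] mid [ 0.5524 -0.2874  0.1208]
[[0.444  0.3786]
 [0.4551 0.269 ]
 [0.6453 0.2913]]
0.11017110453179989 yaw 5.7441739024094005 len 0.1915490439863724 yaw 6.689444905230193
spot [0.4942 0.3289 0.102 ]
[[0.4706 0.1404]
 [0.4833 0.0311]
 [0.6731 0.0525]]
0.1100241318020328 yaw 6.613492172771745 len 0.19101343599304207 yaw 6.4307213916594375
spot [0.5216 0.091  0.084 ]
[ 0.5911 -0.2083  0.1298]
[ 0.6071 -0.358   0.129 ]
[ 0.5272 -0.368   0.0826]
[ 0.5112 -0.217   0.0834]
```

Run:
```python
from h import *
a=plan(tool(6.5),[.494,.329,.21],15)
print(a)
```

```text
15 x [-1.05, 0.03, 0.21, -0.0, 0.0, 0.75] mm/row 32.068129449189975
(array([[-0.1157,  0.9933, -0.0006],
       [ 0.9933,  0.1157, -0.002 ],
       [-0.0019, -0.0009, -1.    ]]), array([0.4956, 0.3294, 0.2086]))
```

jog_arm([
  [[-0.79, 0.02, 0.15, 0, 0, 0.56, -1], [-0.79, 0.02, 0.15, 0, 0, 0.56, -1], [-0.79, 0.02, 0.15, 0, 0, 0.56, -1], [-0.79, 0.02, 0.15, 0, 0, 0.56, -1], [-0.79, 0.02, 0.15, 0, 0, 0.56, -1]],
], force=40)

```text
time: 0.52
tool_pos: [0.2954, 0.6061, 0.2804]
tcp_rot: [-0.887, -3.014, 0.002]
wrist_force: [0.5, 0.4, 0.2]
width: 0.299
grip_force: 0.0
```

jog_arm([
  [[-0.79, 0.02, 0.15, 0, 0, 0.56, -1], [-0.79, 0.02, 0.15, 0, 0, 0.56, -1], [-0.79, 0.02, 0.15, 0, 0, 0.56, -1], [-0.79, 0.02, 0.15, 0, 0, 0.56, -1], [-0.79, 0.02, 0.15, 0, 0, 0.56, -1]],
])

```text
time: 0.93
tool_pos: [0.3886, 0.5332, 0.258]
tcp_rot: [-1.318, -2.851, 0.001]
wrist_force: [0.3, -0.2, -0.4]
width: -0.001
grip_force: 0.0
```

jog_arm([
  [[-0.79, 0.02, 0.15, 0, 0, 0.56, -1], [-0.79, 0.02, 0.15, 0, 0, 0.56, -1], [-0.79, 0.02, 0.15, 0, 0, 0.56, -1], [-0.79, 0.02, 0.15, 0, 0, 0.56, -1], [-0.79, 0.02, 0.15, 0, 0, 0.56, -1]],
])

```text
time: 1.35
tool_pos: [0.4565, 0.4365, 0.2355]
tcp_rot: [-1.721, -2.628, 0.001]
wrist_force: [1.0, 0.1, 0.2]
width: -0.002
grip_force: 0.0
```

jog_arm([
  [[-0.79, 0.02, 0.15, 0, 0, 0.56, -1], [-0.79, 0.02, 0.15, 0, 0, 0.56, -1], [-0.79, 0.02, 0.15, 0, 0, 0.56, -1], [-0.79, 0.02, 0.15, 0, 0, 0.56, -1], [-0.79, 0.02, 0.15, 0, 0, 0.56, -1]],
])

```text
time: 1.77
tool_pos: [0.4936, 0.3243, 0.2131]
tcp_rot: [-2.086, -2.349, 0.001]
wrist_force: [-0.3, 0.2, 0.4]
width: 0.001
grip_force: 0.0
```

jog_arm([
  [[0, 0, 0, 0, 0, 0, -1], [0, 0, 0, 0, 0, 0, -1], [0, 0, 0, 0, 0, 0, -1], [0, 0, 0, 0, 0, 0, -1], [0, 0, 0, 0, 0, 0, -1]],
])

```text
time: 2.18
tool_pos: [0.4934, 0.3266, 0.2142]
tcp_rot: [-2.081, -2.353, -0.001]
wrist_force: [-0.8, 0.0, -0.6]
width: -0.004
grip_force: 0.0
```

Run:
```python
from h import *
print(read_state()['q'])
plan(tool(6.5),[.494,.329,.180],5)
```

```text
[0.5426 0.1794 1.8787 0.0002 1.0829 0.4199]
5 x [0.02, 0.01, 0.23, 0.0, -0.0, 0.02] mm/row 6.849612423241394
```

jog_arm([
  [[0, 0, 0.26, 0, 0, 0, -1], [0, 0, 0.26, 0, 0, 0, -1], [0, 0, 0.26, 0, 0, 0, -1], [0, 0, 0.26, 0, 0, 0, -1], [0, 0, 0.26, 0, 0, 0, -1]],
])

```text
time: 2.6
tool_pos: [0.493, 0.3255, 0.1734]
tcp_rot: [-2.082, -2.352, 0.002]
wrist_force: [0.2, -0.2, -0.8]
width: -0.001
grip_force: 0.0
```

jog_arm([
  [[0, 0, 0.07, 0, 0, 0, -1], [0, 0, 0.07, 0, 0, 0, -1], [0, 0, 0.07, 0, 0, 0, -1], [0, 0, 0.07, 0, 0, 0, -1], [0, 0, 0.07, 0, 0, 0, -1]],
])

```text
time: 3.02
tool_pos: [0.4929, 0.3254, 0.1649]
tcp_rot: [-2.083, -2.351, 0.002]
wrist_force: [-3.6, -1.6, 6.5]
width: -0.004
grip_force: 2.9
```

jog_arm([
  [[0, 0, 0, 0, 0, 0, -1], [0, 0, 0, 0, 0, 0, -1], [0, 0, 0, 0, 0, 0, -1], [0, 0, 0, 0, 0, 0, -1], [0, 0, 0, 0, 0, 0, -1]],
])

```text
time: 3.43
tool_pos: [0.4935, 0.3256, 0.1647]
tcp_rot: [2.083, 2.352, 0.0]
wrist_force: [-2.8, -1.7, 5.4]
width: 0.001
grip_force: 2.4
```

jog_arm([
  [[0, 0, 0, 0, 0, 0, -1], [0, 0, 0, 0, 0, 0, -1], [0, 0, 0, 0, 0, 0, -1], [0, 0, 0, 0, 0, 0, -1], [0, 0, 0, 0, 0, 0, -1]],
])

```text
time: 3.85
tool_pos: [0.4935, 0.3256, 0.1644]
tcp_rot: [2.083, 2.352, 0.0]
wrist_force: [-2.5, -1.2, 4.9]
width: -0.003
grip_force: 2.4
```

jog_arm([
  [[0, 0, 0.02, 0, 0, 0, -1], [0, 0, 0.02, 0, 0, 0, -1], [0, 0, 0, 0, 0, 0, -1], [0, 0, 0, 0, 0, 0, -1], [0, 0, 0, 0, 0, 0, -1]],
])

```text
time: 4.27
tool_pos: [0.4935, 0.3256, 0.1632]
tcp_rot: [2.083, 2.352, 0.0]
wrist_force: [-3.0, -0.2, 4.4]
width: 0.004
grip_force: 2.4
```

jog_arm([
  [[0, 0, 0, 0, 0, 0, -1], [0, 0, 0, 0, 0, 0, -1], [0, 0, 0, 0, 0, 0, -1], [0, 0, 0, 0, 0, 0, -1], [0, 0, 0, 0, 0, 0, -1]],
])

```text
time: 4.68
tool_pos: [0.4935, 0.3256, 0.1632]
tcp_rot: [2.083, 2.352, 0.0]
wrist_force: [-1.9, -0.3, 5.2]
width: -0.003
grip_force: 2.4
```

About 4.9 N at level, so the large 500 g weight is missing. Now the cover.

Run:
```python
from h import *
s=plan(Ro.from_rotvec(read_state()['tcp_rot']).as_matrix(),[.49,.325,.29],5)
R=tool(6.5,30); n=-R[:,2]; h=np.array([.552,-.288,.1205]); print(n)
s=plan(R,h+.150*n,25,s); print(s[1],h+.15*n)
```

```text
5 x [-0.0, -0.02, -0.85, 0.0, 0.0, 0.0] mm/row 25.363855381122562
[-0.4968 -0.0566  0.866 ]
25 x [-0.82, -0.13, 0.02, -0.2, -0.0, 0.0] mm/row 24.934281590304185
[ 0.4758 -0.2961  0.2524] [ 0.4775 -0.2965  0.2504]
```

jog_arm([
  [[0, 0, -0.85, 0, 0, 0, -1], [0, 0, -0.85, 0, 0, 0, -1], [0, 0, -0.85, 0, 0, 0, -1], [0, 0, -0.85, 0, 0, 0, -1], [0, 0, -0.85, 0, 0, 0, -1]],
])

```text
time: 5.1
tool_pos: [0.4938, 0.3257, 0.2911]
tcp_rot: [2.083, 2.352, 0.001]
wrist_force: [0.1, 0.0, -0.6]
width: 0.003
grip_force: 0.0
```

jog_arm([
  [[-0.82, -0.13, 0.02, -0.2, 0, 0, 0], [-0.82, -0.13, 0.02, -0.2, 0, 0, 0], [-0.82, -0.13, 0.02, -0.2, 0, 0, 0], [-0.82, -0.13, 0.02, -0.2, 0, 0, 0], [-0.82, -0.13, 0.02, -0.2, 0, 0, 0]],
])

```text
time: 5.52
tool_pos: [0.4894, 0.2003, 0.2864]
tcp_rot: [2.034, 2.297, 0.123]
wrist_force: [-0.2, 1.0, -0.3]
width: 0.499
grip_force: 0.0
```

jog_arm([
  [[-0.82, -0.13, 0.02, -0.2, 0, 0, 0], [-0.82, -0.13, 0.02, -0.2, 0, 0, 0], [-0.82, -0.13, 0.02, -0.2, 0, 0, 0], [-0.82, -0.13, 0.02, -0.2, 0, 0, 0], [-0.82, -0.13, 0.02, -0.2, 0, 0, 0]],
])

```text
time: 5.93
tool_pos: [0.4855, 0.0756, 0.2807]
tcp_rot: [1.983, 2.24, 0.238]
wrist_force: [0.4, 0.5, 0.1]
width: 0.496
grip_force: 0.0
```

jog_arm([
  [[-0.82, -0.13, 0.02, -0.2, 0, 0, 0], [-0.82, -0.13, 0.02, -0.2, 0, 0, 0], [-0.82, -0.13, 0.02, -0.2, 0, 0, 0], [-0.82, -0.13, 0.02, -0.2, 0, 0, 0], [-0.82, -0.13, 0.02, -0.2, 0, 0, 0]],
])

```text
time: 6.35
tool_pos: [0.4823, -0.0489, 0.2731]
tcp_rot: [1.93, 2.179, 0.347]
wrist_force: [0.1, -0.4, -0.2]
width: 0.504
grip_force: 0.0
```

jog_arm([
  [[-0.82, -0.13, 0.02, -0.2, 0, 0, 0], [-0.82, -0.13, 0.02, -0.2, 0, 0, 0], [-0.82, -0.13, 0.02, -0.2, 0, 0, 0], [-0.82, -0.13, 0.02, -0.2, 0, 0, 0], [-0.82, -0.13, 0.02, -0.2, 0, 0, 0]],
])

```text
time: 6.77
tool_pos: [0.4799, -0.1733, 0.2634]
tcp_rot: [1.875, 2.116, 0.45]
wrist_force: [0.5, 0.3, 0.4]
width: 0.498
grip_force: 0.0
```

jog_arm([
  [[-0.82, -0.13, 0.02, -0.2, 0, 0, 0], [-0.82, -0.13, 0.02, -0.2, 0, 0, 0], [-0.82, -0.13, 0.02, -0.2, 0, 0, 0], [-0.82, -0.13, 0.02, -0.2, 0, 0, 0], [-0.82, -0.13, 0.02, -0.2, 0, 0, 0]],
])

```text
time: 7.18
tool_pos: [0.4785, -0.2976, 0.2518]
tcp_rot: [1.818, 2.051, 0.549]
wrist_force: [-0.6, 0.2, 0.3]
width: 0.502
grip_force: 0.0
```

jog_arm([
  [[0, 0, 0, 0, 0, 0, 0], [0, 0, 0, 0, 0, 0, 0], [0, 0, 0, 0, 0, 0, 0], [0, 0, 0, 0, 0, 0, 0], [0, 0, 0, 0, 0, 0, 0]],
])

```text
time: 7.6
tool_pos: [0.4789, -0.2947, 0.2524]
tcp_rot: [1.817, 2.054, 0.55]
wrist_force: [0.4, -0.1, 0.3]
width: 0.498
grip_force: 0.0
```

Run:
```python
from h import *
im,d=snap('wrist'); cv2.imwrite('pics/w1.png',im)
R=tool(6.5,30); n=-R[:,2]; h=np.array([.552,-.288,.1205])
W,_=world('wrist'); m=np.isfinite(W).all(2); L=(W-h)@np.array([R[:,1],R[:,0],n]).T
t=m&(L[...,2]>.009)&(L[...,2]<.03)&(abs(L[...,0])<.04)&(abs(L[...,1])<.06)
Q=L[t]; print('handle top',len(Q),np.percentile(Q,[3,50,97],axis=0))
f=m&(abs(L[...,2]+.016)<.006)&(abs(L[...,0])<.04)&(abs(L[...,1])<.06)
print(np.median(L[f],0)); P=W[f]; c=P.mean(0); print('n',np.linalg.svd(P-c,full_matrices=False)[2][2],n)
plan(R,h+.062*n,5)
plan(R,h+.1*n,5)
```

```text
handle top 2125 [[-0.0058 -0.0228  0.0134]
 [ 0.0006  0.0054  0.0156]
 [ 0.0071  0.0299  0.0168]]
[ 0.0001  0.0106 -0.0163]
n [-0.497  -0.0546  0.866 ] [-0.4968 -0.0566  0.866 ]
5 x [-0.01, -0.02, 0.59, 0.0, -0.01, 0.02] mm/row 17.79863688140565
5 x [-0.01, -0.02, 0.34, 0.0, -0.01, 0.02] mm/row 10.205999168273157
```

View pics/w1.png

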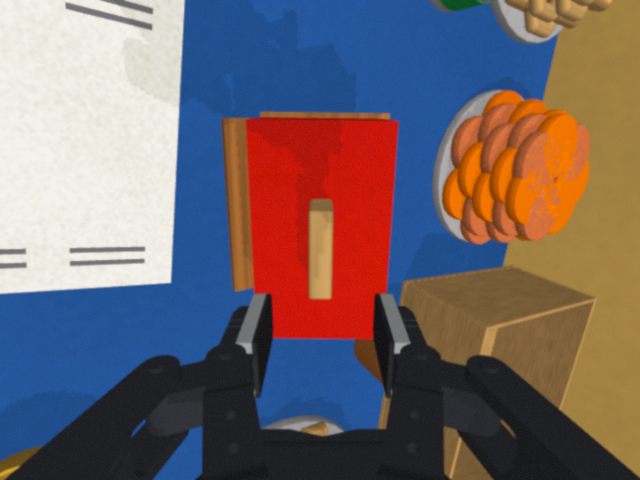

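The wrist view shows the red cover with its handle at (320,250), centred between the fingers, and no contact in the way. Descending.

jog_arm([
  [[0.01, -0.02, 0.59, 0, -0.01, 0.02, 0], [0.01, -0.02, 0.59, 0, -0.01, 0.02, 0], [0.01, -0.02, 0.59, 0, -0.01, 0.02, 0], [0.01, -0.02, 0.59, 0, -0.01, 0.02, 0], [0.01, -0.02, 0.59, 0, -0.01, 0.02, 0]],
], force=80)

```text
time: 8.07
tool_pos: [0.5207, -0.2886, 0.174]
tcp_rot: [1.827, 2.042, 0.547]
wrist_force: [0.4, -0.4, 0.6]
width: 0.501
grip_force: 0.0
```

jog_arm([
  [[0, 0, 0, 0, 0, 0, 0], [0, 0, 0, 0, 0, 0, 0], [0, 0, 0, 0, 0, 0, -1], [0, 0, 0, 0, 0, 0, -1], [0, 0, 0, 0, 0, 0, -1]],
])

```text
time: 8.48
tool_pos: [0.5208, -0.2901, 0.1764]
tcp_rot: [1.827, 2.038, 0.548]
wrist_force: [-0.5, -0.5, -1.5]
width: 0.145
grip_force: 78.1
```

jog_arm([
  [[0, 0, 0, 0, 0, 0, -1], [0, 0, 0, 0, 0, 0, -1], [0, 0, 0, 0, 0, 0, -1], [0, 0, 0, 0, 0, 0, -1], [0, 0, 0, 0, 0, 0, -1]],
])

```text
time: 8.9
tool_pos: [0.5207, -0.2902, 0.1763]
tcp_rot: [1.827, 2.039, 0.548]
wrist_force: [-2.5, 1.5, 6.6]
width: 0.146
grip_force: 79.2
```

jog_arm([
  [[0, 0, -0.2, 0, 0, 0, -1], [0, 0, -0.3, 0, 0, 0, -1], [0, 0, -0.4, 0, 0, 0, -1], [0, 0, -0.4, 0, 0, 0, -1], [0, 0, -0.4, 0, 0, 0, -1]],
])

```text
time: 9.32
tool_pos: [0.4933, -0.2918, 0.2183]
tcp_rot: [1.831, 2.043, 0.547]
wrist_force: [0.3, -0.2, -2.5]
width: 0.148
grip_force: 78.8
```

jog_arm([
  [[0, 0, -0.5, 0, 0, 0, -1], [0, 0, -0.5, 0, 0, 0, -1], [0, 0, -0.5, 0, 0, 0, -1], [0, 0, -0.5, 0, 0, 0, -1], [0, 0, -0.5, 0, 0, 0, -1]],
])

```text
time: 9.73
tool_pos: [0.4559, -0.2962, 0.284]
tcp_rot: [1.83, 2.041, 0.547]
wrist_force: [-0.2, -0.0, -1.9]
width: 0.146
grip_force: 78.8
```

Run:
```python
from h import *
im,d=snap('wrist'); im2,_=snap('scene')
cv2.imwrite('pics/w2.png',np.hstack([cv2.resize(im,(400,300)),cv2.resize(im2[200:440,40:360],(400,300))]))
s=plan(tool(6.5,30),read_state()['tool_pos']+[0,0,.05],5)
s=plan(tool(-2.3,0),[.4075,-.237,.26],15,s)
s=plan(tool(-2.3,0),[.4075,-.237,.165],10,s)
```

```text
5 x [-0.0, 0.17, -0.29, 0.0, 0.01, -0.01] mm/row 10.000007026375807
15 x [0.14, -0.15, 0.14, 0.33, -0.03, 0.1] mm/row 7.340620408847827
10 x [-0.0, -0.0, 0.31, 0.01, 0.01, -0.01] mm/row 9.349166615005016
```

View pics/w2.png

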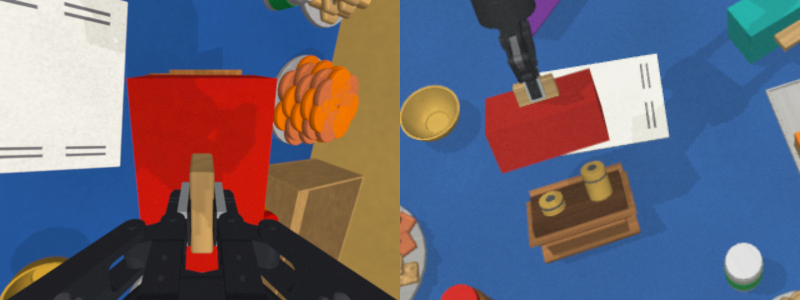

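The cover is off, held by its handle, and both weights are in the case, with the large one at crop right (596,182) on the +y side. I carry the cover over the sheet, level it and lower it.

jog_arm([
  [[0, 0.17, -0.29, 0, 0, 0, -1], [0, 0.17, -0.29, 0, 0, 0, -1], [0, 0.17, -0.29, 0, 0, 0, -1], [0, 0.17, -0.29, 0, 0, 0, -1], [0, 0.17, -0.29, 0, 0, 0, -1]],
])

```text
time: 10.25
tool_pos: [0.4579, -0.2962, 0.3347]
tcp_rot: [1.829, 2.041, 0.548]
wrist_force: [0.5, -0.3, -2.8]
width: 0.146
grip_force: 78.7
```

jog_arm([
  [[0.14, -0.15, 0.14, 0.33, -0.03, 0.1, -1], [0.14, -0.15, 0.14, 0.33, -0.03, 0.1, -1], [0.14, -0.15, 0.14, 0.33, -0.03, 0.1, -1], [0.14, -0.15, 0.14, 0.33, -0.03, 0.1, -1], [0.14, -0.15, 0.14, 0.33, -0.03, 0.1, -1]],
])

```text
time: 10.67
tool_pos: [0.4451, -0.2761, 0.3057]
tcp_rot: [1.984, 2.093, 0.378]
wrist_force: [0.2, -0.0, -1.8]
width: 0.147
grip_force: 78.8
```

jog_arm([
  [[0.14, -0.15, 0.14, 0.33, -0.03, 0.1, -1], [0.14, -0.15, 0.14, 0.33, -0.03, 0.1, -1], [0.14, -0.15, 0.14, 0.33, -0.03, 0.1, -1], [0.14, -0.15, 0.14, 0.33, -0.03, 0.1, -1], [0.14, -0.15, 0.14, 0.33, -0.03, 0.1, -1]],
])

```text
time: 11.08
tool_pos: [0.4288, -0.2554, 0.2796]
tcp_rot: [2.133, 2.132, 0.196]
wrist_force: [-0.8, -0.4, -2.5]
width: 0.145
grip_force: 78.8
```

jog_arm([
  [[0.14, -0.15, 0.14, 0.33, -0.03, 0.1, -1], [0.14, -0.15, 0.14, 0.33, -0.03, 0.1, -1], [0.14, -0.15, 0.14, 0.33, -0.03, 0.1, -1], [0.14, -0.15, 0.14, 0.33, -0.03, 0.1, -1], [0.14, -0.15, 0.14, 0.33, -0.03, 0.1, -1]],
])

```text
time: 11.5
tool_pos: [0.4093, -0.2339, 0.2564]
tcp_rot: [2.276, 2.157, -0.0]
wrist_force: [-0.9, -0.1, -3.2]
width: 0.15
grip_force: 78.8
```

jog_arm([
  [[0, 0, 0.31, 0, 0, 0, -1], [0, 0, 0.31, 0, 0, 0, -1], [0, 0, 0.31, 0, 0, 0, -1], [0, 0, 0.31, 0, 0, 0, -1], [0, 0, 0.31, 0, 0, 0, -1]],
])

```text
time: 11.92
tool_pos: [0.4088, -0.2343, 0.2081]
tcp_rot: [2.276, 2.158, 0.001]
wrist_force: [-1.3, -0.2, -2.9]
width: 0.144
grip_force: 78.9
```

Run:
```python
from h import *
im,d=snap('scene'); W,im=world('scene'); h,s,v=cv2.split(cv2.cvtColor(im,cv2.COLOR_BGR2HSV))
red=((h<6)|(h>174))&(s>150)&(v>60)&(W[...,1]<-.1)&(W[...,0]<.52); Q=W[red]; print(np.percentile(Q[:,2],[2,50,98])); P=Q[abs(Q[:,2]-np.percentile(Q[:,2],98))<.012]; c=P.mean(0);print('top plane n',np.linalg.svd(P-c,full_matrices=False)[2][2],c)
s=plan(tool(-2.3,0),[.4075,-.237,.170],5)
```

```text
[0.0701 0.1289 0.1341]
top plane n [0.0054 0.0024 1.    ] [ 0.4168 -0.2329  0.1299]
5 x [-0.02, -0.0, 0.24, 0.0, 0.0, -0.02] mm/row 7.249615090158966
```

jog_arm([
  [[0, 0, 0.3, 0, 0, 0, -1], [0, 0, 0.3, 0, 0, 0, -1], [0, 0, 0.3, 0, 0, 0, -1], [0, 0, 0.3, 0, 0, 0, -1], [0, 0, 0.3, 0, 0, 0, -1]],
])

```text
time: 12.38
tool_pos: [0.4091, -0.2344, 0.1633]
tcp_rot: [2.275, 2.158, 0.0]
wrist_force: [1.5, -0.1, -2.3]
width: 0.143
grip_force: 78.9
```

jog_arm([
  [[0, 0, 0.05, 0, 0, 0, -1], [0, 0, 0.05, 0, 0, 0, -1], [0, 0, 0.05, 0, 0, 0, -1], [0, 0, 0.05, 0, 0, 0, -1], [0, 0, 0, 0, 0, 0, -1]],
])

```text
time: 12.8
tool_pos: [0.4094, -0.2345, 0.1584]
tcp_rot: [2.275, 2.158, 0.001]
wrist_force: [0.2, -0.1, -2.3]
width: 0.147
grip_force: 78.7
```

jog_arm([
  [[0, 0, 0.02, 0, 0, 0, -1], [0, 0, 0.02, 0, 0, 0, -1], [0, 0, 0.02, 0, 0, 0, -1], [0, 0, 0, 0, 0, 0, -1], [0, 0, 0, 0, 0, 0, -1]],
])

```text
time: 13.22
tool_pos: [0.4092, -0.2344, 0.1565]
tcp_rot: [2.275, 2.158, 0.0]
wrist_force: [0.2, -0.2, -2.6]
width: 0.146
grip_force: 78.7
```

jog_arm([
  [[0, 0, 0.03, 0, 0, 0, -1], [0, 0, 0.03, 0, 0, 0, -1], [0, 0, 0.03, 0, 0, 0, -1], [0, 0, 0.03, 0, 0, 0, -1], [0, 0, 0, 0, 0, 0, -1]],
])

```text
time: 13.63
tool_pos: [0.409, -0.2343, 0.1525]
tcp_rot: [2.275, 2.159, 0.0]
wrist_force: [-0.3, 1.3, -2.1]
width: 0.147
grip_force: 78.7
```

jog_arm([
  [[0, 0, 0.02, 0, 0, 0, -1], [0, 0, 0.02, 0, 0, 0, -1], [0, 0, 0.02, 0, 0, 0, -1], [0, 0, 0, 0, 0, 0, -1], [0, 0, 0, 0, 0, 0, -1]],
])

```text
time: 14.05
tool_pos: [0.4092, -0.2344, 0.151]
tcp_rot: [2.275, 2.158, 0.0]
wrist_force: [1.0, -0.3, -2.0]
width: 0.147
grip_force: 78.7
```

jog_arm([
  [[0, 0, 0.02, 0, 0, 0, -1], [0, 0, 0.02, 0, 0, 0, -1], [0, 0, 0.02, 0, 0, 0, -1], [0, 0, 0, 0, 0, 0, -1], [0, 0, 0, 0, 0, 0, -1]],
])

```text
time: 14.47
tool_pos: [0.4097, -0.2347, 0.1502]
tcp_rot: [2.274, 2.158, 0.001]
wrist_force: [-1.2, 0.6, 5.0]
width: 0.153
grip_force: 79.9
```

jog_arm([
  [[0, 0, 0.02, 0, 0, 0, -1], [0, 0, 0.02, 0, 0, 0, -1], [0, 0, 0, 0, 0, 0, -1], [0, 0, 0, 0, 0, 0, -1], [0, 0, 0, 0, 0, 0, -1]],
])

```text
time: 14.88
tool_pos: [0.4097, -0.2347, 0.1502]
tcp_rot: [2.274, 2.158, 0.001]
wrist_force: [-3.8, 2.2, 14.5]
width: 0.148
grip_force: 81.2
```

jog_arm([
  [[0, 0, -0.03, 0, 0, 0, -1], [0, 0, 0, 0, 0, 0, -0.2], [0, 0, 0, 0, 0, 0, -0.2], [0, 0, 0, 0, 0, 0, -0.2], [0, 0, 0, 0, 0, 0, -0.2]],
])

```text
time: 15.3
tool_pos: [0.4091, -0.2344, 0.1487]
tcp_rot: [2.275, 2.158, 0.0]
wrist_force: [0.4, 0.6, 0.2]
width: 0.399
grip_force: 0.0
```

jog_arm([
  [[0, 0, -0.3, 0, 0, 0, -0.2], [0, 0, -0.7, 0, 0, 0, -0.2], [0, 0, -0.7, 0, 0, 0, -0.2], [0, 0, -0.7, 0, 0, 0, -0.2], [0, 0, -0.7, 0, 0, 0, -0.2]],
])

```text
time: 15.72
tool_pos: [0.4087, -0.234, 0.2433]
tcp_rot: [2.275, 2.158, 0.0]
wrist_force: [0.2, -0.3, 0.5]
width: 0.394
grip_force: 0.0
```

Run:
```python
from h import *
R=tool(6.5,30); n=-R[:,2]
plan(R,np.array([.5763,-.2491,.075])+.19*n,15)
```

```text
15 x [-0.06, 0.16, 0.05, -0.33, 0.03, -0.1] mm/row 5.238726908726254
```

jog_arm([
  [[-0.06, 0.16, 0.05, -0.33, 0.03, -0.1, 0.6], [-0.06, 0.16, 0.05, -0.33, 0.03, -0.1, 0.6], [-0.06, 0.16, 0.05, -0.33, 0.03, -0.1, 0.6], [-0.06, 0.16, 0.05, -0.33, 0.03, -0.1, 0.6], [-0.06, 0.16, 0.05, -0.33, 0.03, -0.1, 0.6]],
])

```text
time: 16.13
tool_pos: [0.4333, -0.2439, 0.2369]
tcp_rot: [2.13, 2.132, 0.199]
wrist_force: [-0.6, 0.1, -0.9]
width: 0.801
grip_force: 0.0
```

jog_arm([
  [[-0.06, 0.16, 0.05, -0.33, 0.03, -0.1, 0.6], [-0.06, 0.16, 0.05, -0.33, 0.03, -0.1, 0.6], [-0.06, 0.16, 0.05, -0.33, 0.03, -0.1, 0.6], [-0.06, 0.16, 0.05, -0.33, 0.03, -0.1, 0.6], [-0.06, 0.16, 0.05, -0.33, 0.03, -0.1, 0.6]],
])

```text
time: 16.55
tool_pos: [0.4585, -0.2523, 0.2353]
tcp_rot: [1.981, 2.092, 0.381]
wrist_force: [-0.5, -0.6, 0.0]
width: 0.795
grip_force: 0.0
```

jog_arm([
  [[-0.06, 0.16, 0.05, -0.33, 0.03, -0.1, 0.6], [-0.06, 0.16, 0.05, -0.33, 0.03, -0.1, 0.6], [-0.06, 0.16, 0.05, -0.33, 0.03, -0.1, 0.6], [-0.06, 0.16, 0.05, -0.33, 0.03, -0.1, 0.6], [-0.06, 0.16, 0.05, -0.33, 0.03, -0.1, 0.6]],
])

```text
time: 16.97
tool_pos: [0.4841, -0.2594, 0.2382]
tcp_rot: [1.827, 2.04, 0.549]
wrist_force: [-0.1, 0.3, -0.2]
width: 0.794
grip_force: 0.0
```

jog_arm([
  [[0, 0, 0, 0, 0, 0, 0.6], [0, 0, 0, 0, 0, 0, 0.6], [0, 0, 0, 0, 0, 0, 0.6], [0, 0, 0, 0, 0, 0, 0.6], [0, 0, 0, 0, 0, 0, 0.6]],
])

```text
time: 17.38
tool_pos: [0.4839, -0.2592, 0.2378]
tcp_rot: [1.829, 2.041, 0.547]
wrist_force: [0.9, 0.2, 0.5]
width: 0.803
grip_force: 0.0
```

Run:
```python
from h import *
im,d=snap('wrist'); im2,_=snap('scene')
cv2.imwrite('pics/w3.png',np.hstack([cv2.resize(im,(480,360)),cv2.resize(im2[180:440,80:310],(318,360))]))
R=tool(6.5,30); n=-R[:,2]; F=np.array([.5878,-.284,.062])
W,_=world('wrist'); m=np.isfinite(W).all(2); L=(W-F)@np.array([R[:,1],R[:,0],n]).T
np.save('L.npy',L)
face=m&(abs(L[...,2])<.008)&(abs(L[...,0])<.035)&(abs(L[...,1])<.06); P=L[face]; print('face z',len(P),np.median(P,0))
c=P.mean(0);print('n',np.linalg.svd(P-c,full_matrices=False)[2][2])
for a,b,z0 in((0,.075,.035),(-.075,0,.01)):
    t=m&(L[...,2]>z0)&(L[...,2]<z0+.02)&(L[...,1]>a)&(L[...,1]<b)&(abs(L[...,0])<.045)
    Q=L[t]; print(len(Q),np.percentile(Q,[2,50,98],axis=0)); c=Q.mean(0)
    print(c,np.linalg.svd(Q-c,full_matrices=False)[2][2], cv2.minEnclosingCircle((Q[:,:2]*1000).astype(np.float32)))
```

```text
face z 8053 [ 0.0046 -0.0002 -0.0016]
n [0.0004 0.0014 1.    ]
2367 [[-0.0184  0.0232  0.0372]
 [-0.0024  0.0401  0.0432]
 [ 0.0131  0.0555  0.045 ]]
[-0.0025  0.0399  0.043 ] [-0.047   0.0486  0.9977] ((-2.75724720954895, 38.67321014404297), 18.066041946411133)
1550 [[-0.0164 -0.0489  0.0105]
 [-0.0003 -0.0316  0.0145]
 [ 0.0153 -0.0164  0.0162]]
[-0.0004 -0.0319  0.0144] [0.0002 0.036  0.9994] ((-0.22486473619937897, -33.4423713684082), 18.564987182617188)
```

View pics/w3.png

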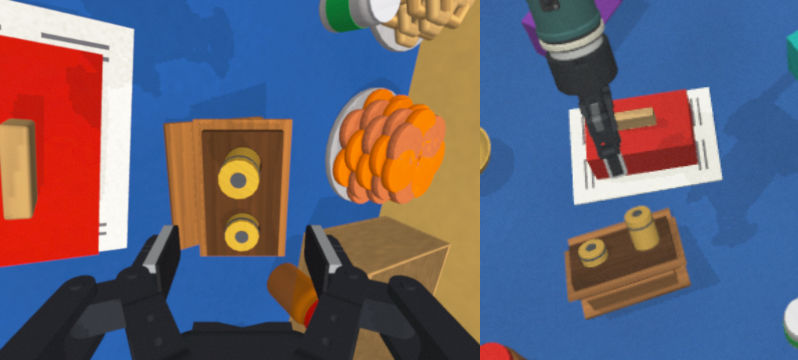

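Seen from the wrist, the large weight's top is at (238,180) and the small one's at (241,235). The cover lies flat and wholly on the sheet. Approaching the large weight along the face normal.

Run:
```python
from h import *
R=tool(6.5,30); n=-R[:,2]; F=np.array([.5878,-.284,.062])
g=lambda z:F-.0018*R[:,1]+.039*R[:,0]+z*n
s=plan(R,g(.1404),5); s=plan(R,g(.0754),5,s); print(s,g(.0754))
```

```text
5 x [0.02, -0.02, 0.41, -0.0, 0.0, -0.01] mm/row 12.42394055134592
5 x [-0.0, 0.0, 0.44, -0.0, 0.0, 0.0] mm/row 13.101021451913159
(array([[-0.114 ,  0.8603,  0.4968],
       [ 0.9935,  0.0998,  0.0552],
       [-0.0021,  0.4999, -0.8661]]), array([ 0.5443, -0.2495,  0.1258])) [ 0.5444 -0.2497  0.1264]
```

jog_arm([
  [[0.02, -0.02, 0.41, 0, 0, 0, 0.4], [0.02, -0.02, 0.41, 0, 0, 0, 0.4], [0.02, -0.02, 0.41, 0, 0, 0, 0.4], [0.02, -0.02, 0.41, 0, 0, 0, 0.4], [0.02, -0.02, 0.41, 0, 0, 0, 0.4]],
], force=60)

```text
time: 17.9
tool_pos: [0.5117, -0.2528, 0.1812]
tcp_rot: [1.83, 2.042, 0.548]
wrist_force: [-0.6, -0.3, 0.3]
width: 0.702
grip_force: 0.0
```

jog_arm([
  [[0, 0, 0.42, 0, 0, 0, 0.4], [0, 0, 0.42, 0, 0, 0, 0.4], [0, 0, 0.42, 0, 0, 0, 0.4], [0, 0, 0.42, 0, 0, 0, 0.4], [0, 0, 0.42, 0, 0, 0, 0.4]],
])

```text
time: 18.32
tool_pos: [0.5431, -0.2493, 0.1264]
tcp_rot: [1.83, 2.042, 0.547]
wrist_force: [1.0, 0.9, -0.5]
width: 0.701
grip_force: 0.0
```

jog_arm([
  [[0, 0, 0, 0, 0, 0, 0.4], [0, 0, 0, 0, 0, 0, 0.2], [0, 0, 0, 0, 0, 0, 0.1], [0, 0, 0, 0, 0, 0, 0], [0, 0, 0, 0, 0, 0, -0.05]],
])

```text
time: 18.73
tool_pos: [0.543, -0.2501, 0.1291]
tcp_rot: [1.828, 2.04, 0.547]
wrist_force: [0.3, 0.5, -0.2]
width: 0.474
grip_force: 0.0
```

jog_arm([
  [[0, 0, 0, 0, 0, 0, -0.1], [0, 0, 0, 0, 0, 0, -0.2], [0, 0, 0, 0, 0, 0, -0.3], [0, 0, 0, 0, 0, 0, -0.5], [0, 0, 0, 0, 0, 0, -1]],
])

```text
time: 19.15
tool_pos: [0.5434, -0.2501, 0.1295]
tcp_rot: [1.828, 2.04, 0.548]
wrist_force: [-1.2, 1.0, 5.1]
width: 0.413
grip_force: 58.9
```

jog_arm([
  [[0, 0, 0, 0, 0, 0, -1], [0, 0, 0, 0, 0, 0, -1], [0, 0, 0, 0, 0, 0, -1], [0, 0, 0, 0, 0, 0, -1], [0, 0, 0, 0, 0, 0, -1]],
])

```text
time: 19.57
tool_pos: [0.5434, -0.2502, 0.1295]
tcp_rot: [1.828, 2.04, 0.548]
wrist_force: [-1.6, 1.7, 6.5]
width: 0.41
grip_force: 58.9
```

jog_arm([
  [[0, 0, -0.1, 0, 0, 0, -1], [0, 0, -0.2, 0, 0, 0, -1], [0, 0, -0.2, 0, 0, 0, -1], [0, 0, -0.3, 0, 0, 0, -1], [0, 0, -0.3, 0, 0, 0, -1]],
])

```text
time: 19.98
tool_pos: [0.5245, -0.2504, 0.1551]
tcp_rot: [1.832, 2.045, 0.547]
wrist_force: [0.4, -0.3, -4.8]
width: 0.407
grip_force: 60.6
```

jog_arm([
  [[0, 0, -0.6, 0, 0, 0, -1], [0, 0, -0.6, 0, 0, 0, -1], [0, 0, -0.6, 0, 0, 0, -1], [0, 0, -0.6, 0, 0, 0, -1], [0, 0, -0.6, 0, 0, 0, -1]],
])

```text
time: 20.4
tool_pos: [0.4796, -0.2557, 0.2339]
tcp_rot: [1.832, 2.044, 0.547]
wrist_force: [0.4, -0.8, -4.9]
width: 0.409
grip_force: 60.4
```

Run:
```python
from h import *
s=plan(tool(6.5,0),[.455,-.1,.32],10)
s=plan(tool(6.5,0),[.4942,.326,.32],15,s); print(s)
```

```text
10 x [0.53, 0.06, -0.28, 0.5, -0.0, -0.0] mm/row 18.007238030854865
15 x [0.93, 0.19, -0.0, -0.0, -0.0, -0.0] mm/row 28.419298767212393
(array([[-0.1097,  0.994 , -0.0035],
       [ 0.994 ,  0.1097,  0.0022],
       [ 0.0026, -0.0033, -1.    ]]), array([0.495 , 0.3268, 0.3198]))
```

jog_arm([
  [[0.53, 0.06, -0.28, 0.5, 0, 0, -1], [0.53, 0.06, -0.28, 0.5, 0, 0, -1], [0.53, 0.06, -0.28, 0.5, 0, 0, -1], [0.53, 0.06, -0.28, 0.5, 0, 0, -1], [0.53, 0.06, -0.28, 0.5, 0, 0, -1]],
])

```text
time: 20.82
tool_pos: [0.462, -0.1777, 0.2761]
tcp_rot: [1.976, 2.201, 0.285]
wrist_force: [0.2, 1.4, -5.5]
width: 0.41
grip_force: 60.2
```

jog_arm([
  [[0.53, 0.06, -0.28, 0.5, 0, 0, -1], [0.53, 0.06, -0.28, 0.5, 0, 0, -1], [0.53, 0.06, -0.28, 0.5, 0, 0, -1], [0.53, 0.06, -0.28, 0.5, 0, 0, -1], [0.53, 0.06, -0.28, 0.5, 0, 0, -1]],
])

```text
time: 21.23
tool_pos: [0.4563, -0.0985, 0.3192]
tcp_rot: [-2.096, -2.336, 0.005]
wrist_force: [1.0, 0.3, -4.8]
width: 0.403
grip_force: 60.1
```

jog_arm([
  [[0.7, 0.14, 0, 0, 0, 0, -1], [0.7, 0.14, 0, 0, 0, 0, -1], [0.7, 0.14, 0, 0, 0, 0, -1], [0.7, 0.14, 0, 0, 0, 0, -1], [0.7, 0.14, 0, 0, 0, 0, -1]],
])

```text
time: 21.65
tool_pos: [0.4659, 0.0081, 0.3186]
tcp_rot: [-2.096, -2.337, 0.002]
wrist_force: [0.1, -0.3, -3.8]
width: 0.411
grip_force: 60.4
```

jog_arm([
  [[0.7, 0.14, 0, 0, 0, 0, -1], [0.7, 0.14, 0, 0, 0, 0, -1], [0.7, 0.14, 0, 0, 0, 0, -1], [0.7, 0.14, 0, 0, 0, 0, -1], [0.7, 0.14, 0, 0, 0, 0, -1]],
])

```text
time: 22.07
tool_pos: [0.4754, 0.1145, 0.3187]
tcp_rot: [-2.097, -2.338, 0.003]
wrist_force: [-0.0, 0.8, -5.2]
width: 0.406
grip_force: 60.4
```

jog_arm([
  [[0.7, 0.14, 0, 0, 0, 0, -1], [0.7, 0.14, 0, 0, 0, 0, -1], [0.7, 0.14, 0, 0, 0, 0, -1], [0.7, 0.14, 0, 0, 0, 0, -1], [0.7, 0.14, 0, 0, 0, 0, -1]],
])

```text
time: 22.48
tool_pos: [0.485, 0.221, 0.3187]
tcp_rot: [-2.097, -2.338, 0.003]
wrist_force: [-0.2, 0.4, -4.5]
width: 0.409
grip_force: 60.4
```

jog_arm([
  [[0.7, 0.14, 0, 0, 0, 0, -1], [0.7, 0.14, 0, 0, 0, 0, -1], [0.7, 0.14, 0, 0, 0, 0, -1], [0.7, 0.14, 0, 0, 0, 0, -1], [0.7, 0.14, 0, 0, 0, 0, -1]],
])

```text
time: 22.9
tool_pos: [0.4946, 0.3275, 0.3186]
tcp_rot: [-2.097, -2.338, 0.004]
wrist_force: [1.2, -0.0, -4.2]
width: 0.411
grip_force: 60.4
```

Run:
```python
from h import *
im,d=snap('scene'); W,_=world('scene')
print(read_state()['tool_pos'])
cv2.imwrite('pics/s4.png',cv2.resize(im[150:370,310:570],(780,600)))
plan(tool(6.5,0),[.494,.327,.21],10)
```

```text
[0.4949 0.3313 0.3187]
10 x [-0.01, -0.0, 0.36, -0.0, -0.0, -0.0] mm/row 10.88046050960719
```

View pics/s4.png

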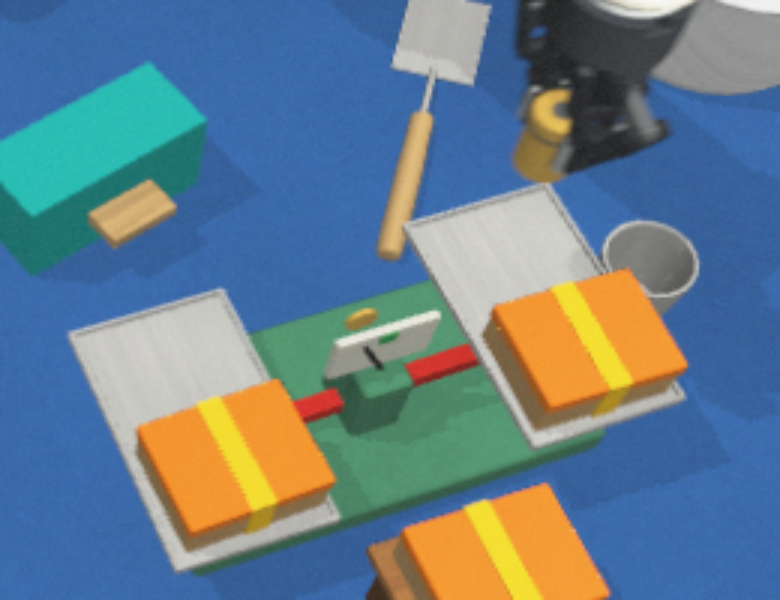

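The weight hangs over the left pan's front at crop (545,140), and its lean is uncertain by eye. I check its axis with a cylinder fit.

Run:
```python
from h import *
from scipy.optimize import least_squares
T=read_state(); tp=T['tool_pos']
for n in('scene','wrist','top'):
    if n!='scene': snap(n)
    W,im=world(n); h,s,v=cv2.split(cv2.cvtColor(im,cv2.COLOR_BGR2HSV))
    m=(h>14)&(h<32)&(s>100)&(v>70)&(np.linalg.norm(W-(tp-[0,0,.065]),axis=2)<.06)
    P=W[m]; P=P[np.isfinite(P).all(1)]; print(n,len(P))
    if len(P)<60: continue
    print(np.percentile(P,[2,50,98],axis=0))
    ztop=np.percentile(P[:,2],98)
    side=P[(P[:,2]<ztop-.012)]
    def f(x):
        a=np.array([x[2],x[3],1]); a/=np.linalg.norm(a); q=side-np.array([x[0],x[1],tp[2]-.065]); return np.linalg.norm(q-np.outer(q@a,a),axis=1)-.018
    r=least_squares(f,[tp[0],tp[1],0,0],loss='soft_l1',f_scale=.001); print('axis',r.x,'lean deg',np.degrees(np.hypot(*r.x[2:])),len(side),np.std(r.fun))
    t=P[P[:,2]>ztop-.004]; print('bottom est',np.percentile(P[:,2],1))
```

```text
scene 372
[[0.4769 0.3079 0.2286]
 [0.5    0.3136 0.2725]
 [0.5114 0.3298 0.2869]]
axis [ 0.4936  0.327  -0.0295 -0.047 ] lean deg 3.175783395500718 194 0.0011519590047815644
bottom est 0.22769909937951394
wrist 10730
[[0.4787 0.3168 0.231 ]
 [0.4944 0.3418 0.2818]
 [0.5107 0.3491 0.2836]]
axis [ 0.4955  0.3309 -0.0264 -0.0035] lean deg 1.5233039949407592 3257 0.00026958280927111457
bottom est 0.22908525401113744
top 28
```

jog_arm([
  [[-0.02, 0, 0.38, 0.04, 0, 0, -1], [-0.02, 0, 0.38, 0.04, 0, 0, -1], [-0.02, 0, 0.38, 0.04, 0, 0, -1], [-0.02, 0, 0.38, 0.04, 0, 0, -1], [-0.02, 0, 0.38, 0.04, 0, 0, -1]],
])

```text
time: 23.47
tool_pos: [0.4948, 0.3233, 0.2607]
tcp_rot: [-2.088, -2.327, 0.027]
wrist_force: [-0.0, 0.4, -4.3]
width: 0.41
grip_force: 60.2
```

jog_arm([
  [[0, 0, 0.38, 0, 0, 0, -1], [0, 0, 0.38, 0, 0, 0, -1], [0, 0, 0.38, 0, 0, 0, -1], [0, 0, 0.3, 0, 0, 0, -1], [0, 0, 0.2, 0, 0, 0, -1]],
])

```text
time: 23.88
tool_pos: [0.4937, 0.3241, 0.2119]
tcp_rot: [-2.086, -2.328, 0.026]
wrist_force: [0.3, -0.4, -5.8]
width: 0.407
grip_force: 60.2
```

jog_arm([
  [[0, 0, 0.05, 0, 0, 0, -1], [0, 0, 0.05, 0, 0, 0, -1], [0, 0, 0.05, 0, 0, 0, -1], [0, 0, 0.05, 0, 0, 0, -1], [0, 0, 0, 0, 0, 0, -1]],
])

```text
time: 24.3
tool_pos: [0.4943, 0.3245, 0.2081]
tcp_rot: [-2.087, -2.329, 0.022]
wrist_force: [0.4, 0.6, -5.0]
width: 0.409
grip_force: 60.2
```

jog_arm([
  [[0, 0, 0, 0, 0, 0, -1], [0, 0, 0, 0, 0, 0, -1], [0, 0, 0, 0, 0, 0, -1], [0, 0, 0, 0, 0, 0, -1], [0, 0, 0, 0, 0, 0, -1]],
])

```text
time: 24.72
tool_pos: [0.4942, 0.3244, 0.2078]
tcp_rot: [-2.087, -2.329, 0.023]
wrist_force: [-0.1, -0.1, -4.3]
width: 0.408
grip_force: 60.2
```

jog_arm([
  [[0.03, 0, 0.1, 0, 0, 0, -1], [0.03, 0, 0.1, 0, 0, 0, -1], [0.03, 0, 0.08, 0, 0, 0, -1], [0.02, 0, 0.06, 0, 0, 0, -1], [0, 0, 0.05, 0, 0, 0, -1]],
])

```text
time: 25.13
tool_pos: [0.4933, 0.3277, 0.1954]
tcp_rot: [-2.087, -2.329, 0.025]
wrist_force: [0.6, -0.2, -5.3]
width: 0.41
grip_force: 60.2
```

jog_arm([
  [[0, 0, 0.03, 0, 0, 0, -1], [0, 0, 0.03, 0, 0, 0, -1], [0, 0, 0.03, 0, 0, 0, -1], [0, 0, 0.03, 0, 0, 0, -1], [0, 0, 0.03, 0, 0, 0, -1]],
])

```text
time: 25.55
tool_pos: [0.4936, 0.3277, 0.1919]
tcp_rot: [-2.087, -2.329, 0.023]
wrist_force: [-0.5, -0.9, 0.1]
width: 0.402
grip_force: 60.6
```

jog_arm([
  [[0, 0, 0.03, 0, 0, 0, -1], [0, 0, 0.03, 0, 0, 0, -1], [0, 0, 0.03, 0, 0, 0, -1], [0, 0, 0.03, 0, 0, 0, -1], [0, 0, 0.03, 0, 0, 0, -1]],
])

```text
time: 25.97
tool_pos: [0.4935, 0.3277, 0.1873]
tcp_rot: [-2.087, -2.329, 0.023]
wrist_force: [-1.8, -0.9, 1.3]
width: 0.413
grip_force: 60.6
```

jog_arm([
  [[0, 0, 0, 0, 0, 0, -1], [0, 0, 0, 0, 0, 0, -1], [0, 0, 0, 0, 0, 0, -1], [0, 0, 0, 0, 0, 0, -1], [0, 0, 0, 0, 0, 0, -1]],
])

```text
time: 26.38
tool_pos: [0.4935, 0.3276, 0.1871]
tcp_rot: [-2.087, -2.329, 0.023]
wrist_force: [-0.7, -1.0, -0.1]
width: 0.411
grip_force: 60.6
```

Run:
```python
from h import *
snap('top');W,im=world('top')
for u,v in((179,198),(208,198),(300,185)): print(W[v-2:v+3,u-2:u+3].reshape(-1,3).mean(0))
```

```text
[0.4602 0.3335 0.2276]
[0.4656 0.282  0.1811]
[0.5059 0.0885 0.0847]
```

The pan is carrying the weight (net force ≈ 0) and sits about 4.5 mm above level. I ease it down to level, then open the fingers slowly.

jog_arm([
  [[0, 0, 0.03, 0, 0, 0, -1], [0, 0, 0.03, 0, 0, 0, -1], [0, 0, 0.03, 0, 0, 0, -1], [0, 0, 0.03, 0, 0, 0, -1], [0, 0, 0.03, 0, 0, 0, -1]],
], force=20)

```text
time: 26.85
tool_pos: [0.4935, 0.3276, 0.1825]
tcp_rot: [-2.087, -2.329, 0.023]
wrist_force: [0.8, -0.6, 0.8]
width: 0.403
grip_force: 60.7
```

jog_arm([
  [[0, 0, 0, 0, 0, 0, -1], [0, 0, 0, 0, 0, 0, -1], [0, 0, 0, 0, 0, 0, -0.15], [0, 0, 0, 0, 0, 0, -0.12], [0, 0, 0, 0, 0, 0, -0.09]],
])

```text
time: 27.27
tool_pos: [0.4931, 0.3277, 0.1825]
tcp_rot: [-2.087, -2.328, 0.024]
wrist_force: [-0.1, 0.2, 0.5]
width: 0.45
grip_force: 0.0
```

jog_arm([
  [[0, 0, 0, 0, 0, 0, -0.05], [0, 0, 0, 0, 0, 0, 0], [0, 0, 0, 0, 0, 0, 0.05], [0, 0, 0, 0, 0, 0, 0.1], [0, 0, 0, 0, 0, 0, 0.15]],
])

```text
time: 27.68
tool_pos: [0.4932, 0.3276, 0.1825]
tcp_rot: [-2.087, -2.329, 0.024]
wrist_force: [-0.4, 0.5, -0.2]
width: 0.57
grip_force: 0.0
```

jog_arm([
  [[0, 0, 0, 0, 0, 0, 0.18], [0, 0, 0, 0, 0, 0, 0.2], [0, 0, 0, 0, 0, 0, 0.2], [0, 0, 0, 0, 0, 0, 0.2], [0, 0, 0, 0, 0, 0, 0.2]],
])

```text
time: 28.1
tool_pos: [0.4932, 0.3276, 0.1825]
tcp_rot: [-2.087, -2.329, 0.024]
wrist_force: [0.1, 0.0, 0.3]
width: 0.598
grip_force: 0.0
```

Run:
```python
from h import *
snap('wrist');W,im=world('wrist'); snap('top'); V,_=world('top'); print('right pan',V[183:188,298:303].reshape(-1,3).mean(0))
cv2.imwrite('pics/w5.png',im)
```

```text
right pan [0.5052 0.0883 0.09  ]
```

View pics/w5.png

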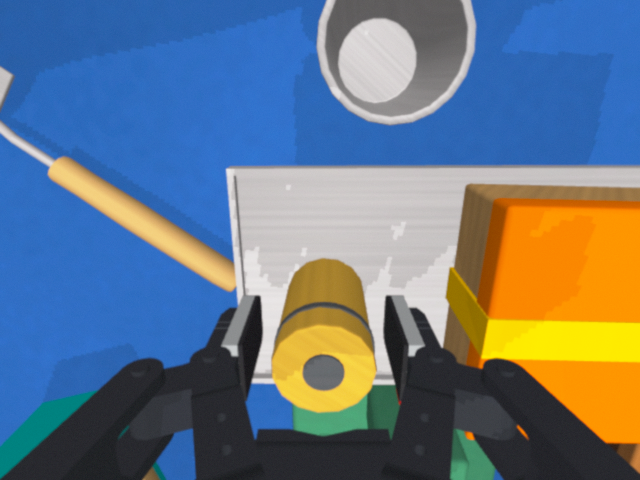

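The large weight stands upright on the left pan's bare front (bottom at about (325,270), top at (324,370)), clear of both fingers, and the right pan is at 0.090, which is level. I retreat straight up.

jog_arm([
  [[0, 0, -0.2, 0, 0, 0, 0.2], [0, 0, -0.4, 0, 0, 0, 0.2], [0, 0, -0.5, 0, 0, 0, 0.2], [0, 0, -0.5, 0, 0, 0, 0.2], [0, 0, -0.5, 0, 0, 0, 0.2]],
])

```text
time: 28.62
tool_pos: [0.4948, 0.3278, 0.2475]
tcp_rot: [-2.087, -2.329, 0.022]
wrist_force: [0.8, 1.2, -0.2]
width: 0.601
grip_force: 0.0
```

jog_arm([
  [[0, 0, -0.8, 0, 0, 0, 0.2], [0, 0, -0.8, 0, 0, 0, 0.2], [0, 0, -0.8, 0, 0, 0, 0.2], [0, 0, -0.8, 0, 0, 0, 0.2], [0, 0, -0.8, 0, 0, 0, 0.2]],
])

```text
time: 29.03
tool_pos: [0.497, 0.3278, 0.3683]
tcp_rot: [-2.087, -2.329, 0.021]
wrist_force: [0.1, 0.3, 0.3]
width: 0.6
grip_force: 0.0
```

jog_arm([
  [[0, 0, 0, 0, 0, 0, 0.2], [0, 0, 0, 0, 0, 0, 0.2], [0, 0, 0, 0, 0, 0, 0.2], [0, 0, 0, 0, 0, 0, 0.2], [0, 0, 0, 0, 0, 0, 0.2]],
])

```text
time: 29.45
tool_pos: [0.4964, 0.3275, 0.3638]
tcp_rot: [-2.086, -2.328, 0.028]
wrist_force: [0.3, 1.1, -0.3]
width: 0.603
grip_force: 0.0
```

Run:
```python
from h import *
snap('scene');W,im=world('scene'); snap('top'); V,_=world('top'); print('right pan',V[183:188,298:303].reshape(-1,3).mean(0))
cv2.imwrite('pics/end.png',im)
```

```text
right pan [nan nan nan]
```

View pics/end.png

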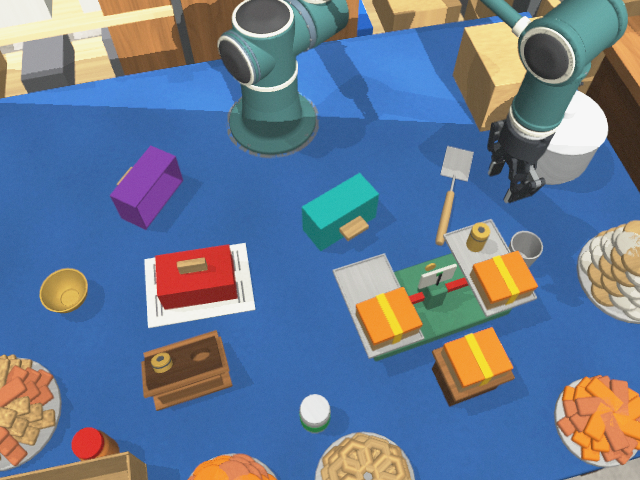

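The large weight stands upright on the left pan at (478,238). The cover lies flat on the sheet at (195,275), and the small weight is still in its well at (160,362).

```bash
python3 -c "
from h import *
W,_=world('scene')
for u,v in((480-18,240),(365,280)): print(np.nanmedian(W[v-2:v+3,u-2:u+3].reshape(-1,3),0))
print(bot.finish_job())"
```

```text
[0.4757 0.3065 0.0912]
[0.5189 0.0907 0.0908]
the job is handed in; nothing more can be done
None
```

Job handed in: the red cover lies flat, open side down, on the newspaper, and the 500 g weight stands upright on the bare front of the left pan. The last camera reading before hand-in put both pans at about 0.091 m, so the scale is level.

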